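# Set the slide viewer's stage to the red mark and clamp it

## Task

On the slide viewer, flip the yellow clamp lever fully up to free the stage, then turn the black knob on the sloping front until the stage's black pointer stands on the white line of the red rider on the scale (not the blue one), its tip within the width of that line. Then flip the lever fully down again to clamp the stage there. Do not turn the knob while the lever is down, move the stage only with the knob, never by touching the stage or its glass slide, and leave the bottle, pot and slide box where they stand.

Things in the scene. Friction and masses are not known exactly. Their poses are not given: they have to be found in the camera images.
- viewer: Slide viewer, fixed to the bench: a low white housing with a red skirt, 190 mm deep (x -85 to +105), 300 mm wide, top at 50 mm. Origin: on the bench under the middle; its x axis points away from its sloping front (the front is turned roughly to the robot), y to the left as seen from the front, z up. A red wedge at the front right (x -134 to -67, y -115 to -15) slopes at 30 degrees and carries the knob. All coordinates named below are in this frame, mm.
- knob_grip (a point): Point on the knob's axis at (-121, -65, 64.5), the height at which to grip. The knob is a black fluted cylinder, 34 mm in diameter, 32 mm long, its near end 8 mm off the sloping panel and its far end 14 mm beyond this point. The axis leans 30 degrees from vertical towards the front: its outward direction is (-0.5, 0, 0.866). Approach along this axis. The axes of this point are those of the viewer.
- knob (a joint): Angle of the knob, rad, positive counter-clockwise as seen looking down on its face, limits -3.3 to 3.3. Geared to the stage: each radian counter-clockwise moves the stage 10 mm to the left (+y), clockwise to the right. Turns with about 0.05 N m when the clamp is open; it stays where it is left.
- carriage (a joint): Position of the stage along the viewer's y, m, positive to the left; always 0.010 times the knob angle. The pointer's y in the viewer's frame equals this value. Limits -0.033 to 0.033.
- stage_plate: The sliding stage: an aluminium frame 60 by 94 mm with a glass slide on it and a steel clamp strip that runs under the lever, top at 61 mm at most. It moves along y. Not to be touched. Its origin and axes are those of the viewer, shifted in y by the stage's position.
- pointer (a point): Tip of the stage's black needle (2 mm wide, pointing to +x, at (70, stage position, 62)), beside the scale on the side of the viewer away from the robot.
- red_rider: Red rider 14 mm wide and 10 mm tall clipped on the scale, with a white line 4 mm wide along its middle on top. Origin: on its underside, on the middle of the white line (in y), at the edge next to the needle (viewer x 72, z 51.5); its axes are parallel to the viewer's. It stays put. Its y relative to the pointer's is what the knob must bring to zero. It may be the left or the right rider.
- blue_rider: The same rider in blue; belongs to another job; stays put. Origin as for the red rider.
- clamp_lever (a joint): Yellow clamp T-shaped lever, rad: 0 fully down (clamped; the arm level and pointing to the front, -x), 1.7 fully up (free; the arm upright, a little past vertical towards +x). It is hinged on an axis parallel to y through (-30, 85, 75) and stays where it is left by friction; it needs about 2 N at its cross-bar. Down, its cam clamps the stage: do not drive the knob then (the simulated clamp itself hardly resists). The lever neither moves the stage nor the knob.
- lever_grip (a point): Centre of the yellow cross-bar at the lever's end, a round bar 16 mm in diameter and 24 mm long (flat ends), parallel to the hinge axis and 80 mm from the hinge axis: at (-110, 85, 75) when down, (-20, 85, 154) when fully up. The arm is a round bar 10 mm thick. The cross-bar can be pinched end to end (along y) from above and turns between the fingers; below it at the front there is only the bench.
- reagent: Closed bottle with a blue cap, 52 mm in diameter, 120 mm tall, standing loose left of the viewer. Origin: centre of its underside. A bystander.
- pot: Sample pot with an orange cap, 60 mm in diameter, 60 mm tall, standing loose on the right of the viewer. Origin: centre of its underside. A bystander.
- slide_box: Green closed slide box, 85 by 100 by 32 mm, lying loose right of the viewer, beyond the pot. Origin: centre of its underside. A bystander.

How it is judged:
By the outcome, as a careful person would: the job done as asked, in the order asked, and still so for the second after the job is handed in, with the robot touching nothing.
It also fails if it takes over 72 s, if anything falls off the work surface, if the arm or the gripper's body presses on something with over 40 N, if the wrist force passes 120 N, or if a joint passes its speed limit or range.

## Robot

A 6-joint arm with a two-finger parallel gripper is mounted at the origin on the work surface. World frame = base frame: x ahead of the robot, y to its left, z up, the work surface at z = 0. Lengths are in m, angles in degrees, forces in N, time in s.
With the tool pointing down it reaches from about 0.325 to 0.925 m from the base axis. Payload 3.1 kg.
Tool frame: the origin (TCP) lies at the very end of the fingers, on their centre line; the grasp point (between the pads) lies 19 mm behind it; z points along the fingers, y is the line along which they close (so a half turn about z gives the same grasp; the last joint's range is limited). The gripper opens to 85 mm and grips with 20 to 120 N. Pads are 22 mm wide; open, the fingers measure 114 mm over their backs; the gripper's body (76 mm by 85 mm) begins 54 mm behind the grasp point. The pads swing forward as they close: fully open they stand 13 mm farther back than shut.
Start: joints at [-78.392, 12.427, 92.441, -0, 75.132, -6.429], TCP at [0.194, -0.594, 0.231] pointing down, gripper open.
Joint ranges: [-157.48, 157.48], [-44.54, 120.13], [17.64, 146.25], [-64.5, 244.5], [7.68, 150.69], [-147.95, 147.95]. Speed limits (degrees/s): [159.86, 159.86, 180, 180, 180, 180].

## Interface

Orientations are given as a 3x3 rotation matrix whose columns are the frame's x, y, z axes.
In Python, from cell import bot, eyes gives the robot as it stands. The module is installed in compiled form; this text tells all that it offers.
- The arm moves only by the shell command python3 -m crank 'ROWS' [FORCE]. ROWS is JSON, a list of rows, each a list of 5 numbers: the finger opening in mm, from 0 to 85.4, then the shift along the tool's x, y, z in mm, then the turn about the tool's z in degrees. In form: [[hand, x, y, z, yaw], ...]. A call has 1 to 12 rows; each row shifts and turns the commanded pose from where the row before left it, along the tool's axes as they then stand; what a row does not reach is not made up. A row lasts 1/10 s, in which the tool goes at most 50 mm and 8.59 degrees, less where a joint would pass 70% of its speed; a pose out of reach is approached as far as the arm can. A call with a gripper value outside its range is refused whole. The fingers move at their own pace and stop on an object; FORCE is the grip in N (left out, the last holds). Time passes only in rows, so rows that do not move let the fingers close. It gives the time, the measured TCP pose, the force, the opening and the grip force at its end, in the units of the state.
- bot.state(): the state, without advancing time (a new reading comes with each control period).
- eyes.get_image(name): name is "scene" or "top"; returns the picture (400x640x3 uint8, blue, green, red); there is no depth.
- eyes.get_calibration(name): a dict with "fx", "fy", "cx", "cy" (pixels), "R" (3x3) and "t" (3): a world point X has camera coordinates R X + t. Camera axes: x right, y down, z forward; pixel columns grow to the right and rows downward; lengths in m; the calibration is good to about 2 mm. A picture is of the moment at which its call begins. get_calibration takes no time and is no camera call.
- bot.job_done(): hands the job in; it is judged then, once.
The state is a dict: "t": time; "joints": joint angles; "qvel": joint speeds; "joint_torque": joint torques, N m; "position": TCP position; "eef_rot": TCP orientation; "ft_force": force on the tool from outside, world axes, zero at the start; "wrist_torque": the same for the moment, N m; "opening": finger opening in m; "grasp_force": force on a finger pad.
Only numpy, scipy, OpenCV 4.12 (cv2) and the standard library are available. Lean on these libraries where they do the work, as an engineer would, in place of code of your own. Each camera call takes 0.05 s, during which the arm holds its last target. There are 200 camera calls.

## Working session

There is one attempt and no reset: what is moved stays moved. The work goes in short steps, Python scripts to look and compute and a shell command to move; the robot and the scene stay as the last step left them, time stands still between calls to the robot, and variables do not carry over. Pictures are saved under pics/ and viewed, at most 10 in all, crops included, and the job is handed in when it is done.

```bash
mkdir -p pics
python3 - <<'E'
from cell import bot, eyes
import cv2,numpy as np
for n in("scene","top"):
    cv2.imwrite(f"pics/{n}0.png",eyes.get_image(n)); c=eyes.get_calibration(n)
    print(n,c["fx"],c["cx"],c["cy"],np.round(c["R"],3).tolist(),np.round(c["t"],3).tolist())
s=bot.state();print(s["t"],np.round(s["eef_rot"],3).tolist())
E
```

```text
scene 444.3871964076699 329.6546896610621 198.0138187266461 [[0.28, 0.96, 0.011], [0.725, -0.203, -0.658], [-0.629, 0.192, -0.753]] [-0.234, -0.393, 1.435]
top 484.93143854268135 316.6402279643048 189.97682182520413 [[-0.013, -1.0, -0.005], [-0.983, 0.013, -0.185], [0.185, 0.003, -0.983]] [0.06, 0.64, 1.123]
0.1 [[0.951, 0.31, -0.0], [0.31, -0.951, 0.002], [0.0, -0.002, -1.0]]
```

View pics/scene0.png

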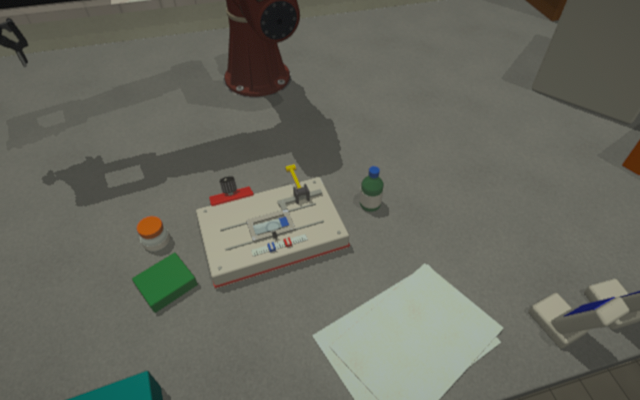

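View pics/top0.png

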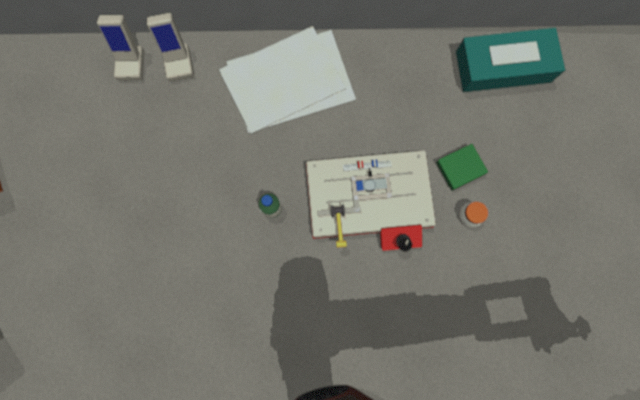

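```bash
cat > h.py <<'E'
import cv2,numpy as np
from cell import bot,eyes
def ray(n,px,z):
    c=eyes.get_calibration(n);R=np.array(c["R"]);o=-R.T@np.array(c["t"])
    p=np.atleast_2d(px).astype(float)
    d=np.c_[(p[:,0]-c["cx"])/c["fx"],(p[:,1]-c["cy"])/c["fy"],np.ones(len(p))]@R
    return o+d*((z-o[2])/d[:,2])[:,None]
def proj(n,X):
    c=eyes.get_calibration(n);q=np.atleast_2d(X)@np.array(c["R"]).T+np.array(c["t"])
    return np.c_[q[:,0]/q[:,2]*c["fx"]+c["cx"],q[:,1]/q[:,2]*c["fy"]+c["cy"]]
def cen(mask):
    n,l,s,c=cv2.connectedComponentsWithStats(mask.astype(np.uint8))
    return [(s[i,4],*np.round(c[i],2),*s[i,:4]) for i in np.argsort(-s[1:,4])[:4]+1]
E
python3 - <<'E'
from h import *
for n,roi in(("top",(295,140,445,260)),("scene",(190,160,360,295))):
    im=cv2.imread(f"pics/{n}0.png");x0,y0,x1,y1=roi
    m=np.zeros(im.shape[:2],np.uint8);h=cv2.cvtColor(im,cv2.COLOR_BGR2HSV)
    g=(h[...,2]>125)&(h[...,1]<70);m[y0:y1,x0:x1]=g[y0:y1,x0:x1]
    cs=max(cv2.findContours(m,0,2)[0],key=cv2.contourArea)
    # undistort perspective: cast contour to plane, then rectangle there
    P=ray(n,cs[:,0],.05)[:,:2].astype(np.float32)
    hull=cv2.convexHull(P);r=cv2.minAreaRect(hull*1000);print(n,r,cv2.boxPoints(r).tolist())
    b,gg,rr=[im[...,i].astype(int) for i in range(3)]
    box=np.zeros_like(m,bool);box[y0:y1,x0:x1]=1
    for k,mm in(("yel",(rr>130)&(gg>100)&(b<70)),("red",(rr>110)&(gg<70)&(b<70)),("blue",(b>90)&(rr<60)),("blk",(h[...,2]<45))): print(k,cen(mm&box))
    z=im[y0:y1,x0:x1];cv2.imwrite(f"pics/{n}z.png",cv2.resize(z,None,fx=4.6,fy=4.6,interpolation=2)[:600])
E
```

```text
top ((635.7088623046875, -79.87432861328125), (194.09780883789062, 301.1822204589844), 4.435369968414307) [[527.3047485351562, 62.760562896728516], [550.5964965820312, -237.51968383789062], [744.1129760742188, -222.50921630859375], [720.8212280273438, 77.77102661132812]]
yel [(np.int32(8), np.float64(338.75), np.float64(239.62), np.int32(337), np.int32(237), np.int32(4), np.int32(5)), (np.int32(3), np.float64(343.0), np.float64(241.0), np.int32(342), np.int32(241), np.int32(3), np.int32(1)), (np.int32(1), np.float64(338.0), np.float64(235.0), np.int32(338), np.int32(235), np.int32(1), np.int32(1)), (np.int32(1), np.float64(337.0), np.float64(213.0), np.int32(337), np.int32(213), np.int32(1), np.int32(1))]
red [(np.int32(668), np.float64(400.65), np.float64(236.14), np.int32(381), np.int32(225), np.int32(41), np.int32(25)), (np.int32(2), np.float64(358.0), np.float64(163.5), np.int32(358), np.int32(163), np.int32(1), np.int32(2))]
blue [(np.int32(30), np.float64(359.3), np.float64(184.8), np.int32(357), np.int32(181), np.int32(5), np.int32(8))]
blk [(np.int32(114), np.float64(403.04),
[... 891 characters left out ...]
), np.int32(1), np.int32(3)), (np.int32(2), np.float64(289.0), np.float64(239.5), np.int32(289), np.int32(239), np.int32(1), np.int32(2))]
blue [(np.int32(41), np.float64(283.8), np.float64(221.56), np.int32(281), np.int32(218), np.int32(7), np.int32(8)), (np.int32(4), np.float64(269.5), np.float64(248.5), np.int32(269), np.int32(247), np.int32(2), np.int32(4)), (np.int32(2), np.float64(274.0), np.float64(247.5), np.int32(274), np.int32(247), np.int32(1), np.int32(2))]
blk [(np.int32(7), np.float64(230.43), np.float64(178.29), np.int32(228), np.int32(178), np.int32(5), np.int32(2)), (np.int32(3), np.float64(221.33), np.float64(180.33), np.int32(221), np.int32(180), np.int32(2), np.int32(2))]
```

View pics/topz.png

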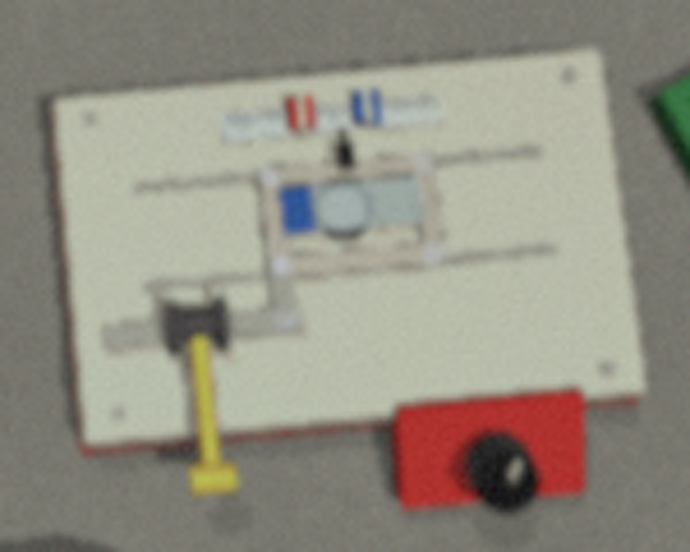

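The top view shows the red rider to the left of the blue one (white line at about pixel (360.4, 164.3)) and the pointer tip at (369.6, 168.3). The lever is down, with its cross-bar at (341.5, 244.3). The knob is at (404, 243).

```bash
cat >> h.py <<'E'
O=np.array([.6265,-.0799]);A=np.radians(4.5);Rv=np.array([[np.cos(A),-np.sin(A)],[np.sin(A),np.cos(A)]])
def w(x,y,z):return np.r_[O+Rv@[x/1e3,y/1e3],z/1e3]
def v(P):return np.round((P[:,:2]-O)@Rv*1000,1)
def gap(n,im):
    """weighted centroids of red rider, blue rider, needle -> viewer y (mm)"""
    f=im.astype(float);out={}
    def cent(W,c,r):
        (u,q)=proj(n,c)[0];yy,xx=np.mgrid[:400,:640];m=(abs(xx-u)<r[0])&(abs(yy-q)<r[1]);W=W*m
        return np.array([(W*xx).sum(),(W*yy).sum()])/W.sum()
    return cent
E
python3 - <<'E'
from h import *
for n in("top","scene"):
    im=cv2.imread(f"pics/{n}0.png").astype(float);b,g,r=im[...,0],im[...,1],im[...,2]
    Y=np.clip(np.minimum(r,g)-b-40,0,None);cent=gap(n,im)
    print(n,"bar px",proj(n,w(-110,85,75)),"knob face px",proj(n,w(-128,-65,76.6)),"pred line-end pts",proj(n,[w(72,0,61.5),w(72,20,61.5),w(70,0,62)]).round(1).tolist())
    p=cent(Y,w(-110,85,75),(7,4));print("bar",p,v(ray(n,p,.080)))
    yy,xx=np.mgrid[:400,:640]
    z=lambda W,t:(lambda M:[ (s,cx,cy) for s,cx,cy,*_ in cen(M)])(W>t)
    R=np.clip(r-np.maximum(g,b)-25,0,None);B=np.clip(b-np.maximum(r,0)-25,0,None)
    box=proj(n,w(77,0,61)) [0]
    m=(abs(xx-box[0])<22)&(abs(yy-box[1])<(8 if n=="top" else 12))
    for k,W in(("red",R),("blue",B)):
        W=W*m; p=np.array([(W*xx).sum(),(W*yy).sum()])/W.sum(); print(k,p,v(ray(n,p,.0605)),W.sum())
bot_s=bot.state();print(bot_s["joints"])
for k,p in(("bottle",(267,201)),):print(k,v(ray("top",p,.12)))
print("pot",v(ray("top",(476,212),.06)))
E
```

```text
top bar px [[340.70493228 242.98349615]] knob face px [[404.97761892 244.71838371]] pred line-end pts [[367.5, 166.3], [359.4, 167.0], [367.6, 167.0]]
bar [340.89430894 243.01398374] [[-110.5   84.8]]
red [359.85253906 163.99511719] [[79.7 17.9]] 1024.0
blue [373.96666667 163.03684211] [[ 78.9 -17. ]] 570.0
scene bar px [[290.01775046 167.89738273]] knob face px [[225.76252573 177.98763375]] pred line-end pts [[277.6, 239.8], [286.8, 237.2], [277.4, 239.0]]
bar [290.54936051 167.61770584] [[-105.6   85.2]]
red [287.1113147  241.44021988] [[82.2 17.6]] 2183.0
blue [270.91376147 246.09908257] [[ 81.8 -17.5]] 1090.0
[-7.83909083e+01  1.24735730e+01  9.25200471e+01 -3.85955993e-04
  7.51343397e+01 -6.43051789e+00]
bottle [[ -1.8 246.7]]
pot [[ -64.6 -248.4]]
```

```bash
python3 -m crank '[[85,0,0,0,6.77],[85,0,0,0,6.77],[85,25,-40,0,0],[85,25,-40,0,0],[85,25,-40,0,0],[85,25,-40,0,0],[85,25,-40,0,0],[85,25,-40,0,0],[85,25,-40,0,0],[85,25,-40,0,0],[85,25,-40,0,0],[85,25,-40,0,0]]' 20
cat >> h.py <<'E'
def rel(x,y,z):
    s=bot.state();R=np.array(s["eef_rot"]);p=np.array(s["position"])
    print("t",s["t"],"in tool mm",np.round(R.T@(w(x,y,z)-p)*1000,1),"viewer tcp",v(p[None]),round(p[2]*1000,1),"tool-y angle rel viewer",round(np.degrees(np.arctan2(R[1,1],R[0,1]))+85.5,2),"open",s["opening"],"gf",s["grasp_force"],"F",np.round(s["ft_force"],1))
E
python3 -c "
from h import *
rel(-110,85,56)"
```

```text
t: 1.3
position: [0.4116, -0.174, 0.231]
eef_rot: [[0.997, 0.078, -0.0], [0.078, -0.997, 0.0], [-0.0, -0.0, -1.0]]
ft_force: [0.7, -0.3, -1.4]
opening: 0.0848
grasp_force: 0.0
t 1.3 in tool mm [ 111.5 -161.9  175. ] viewer tcp [[-221.6  -76.9]] 231.0 tool-y angle rel viewer -0.02 open 0.08484897746878466 gf 0.0 F [ 0.7 -0.3 -1.4]
```

```bash
python3 -m crank '[[70,22,-32,20,0],[60,22,-32,20,0],[60,22,-32,20,0],[60,22,-32,20,0],[60,23,-34,20,0],[60,0,0,40,0],[60,0,0,25,0],[60,0,0,10,0],[60,0,0,0,0]]' && python3 -c "
from h import *
rel(-110,85,56)
im=eyes.get_image('scene');cv2.imwrite('pics/s1.png',cv2.resize(im[100:260,180:390],None,fx=3.6,fy=3.6,interpolation=2))"
```

```text
t: 2.2
position: [0.5074, -0.0055, 0.0544]
eef_rot: [[0.997, 0.078, -0.005], [0.078, -0.997, 0.001], [-0.004, -0.001, -1.0]]
ft_force: [-0.7, 0.3, 0.8]
opening: 0.0598
grasp_force: 0.0
t 2.2 in tool mm [ 2.9 -1.5 -1.6] viewer tcp [[-112.9   83.6]] 54.4 tool-y angle rel viewer -0.01 open 0.05976616243785217 gf 0.0 F [-0.7  0.3  0.8]
```

View pics/s1.png

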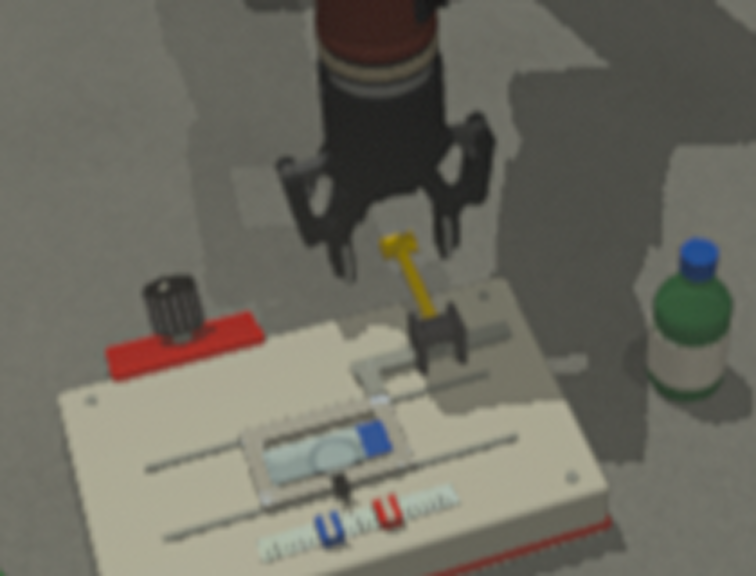

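The zoomed scene view shows the fingers straddling the yellow cross-bar, which is at about (400, 243) in the crop. The stage and riders stay in sight. Next I close on the bar.

```bash
python3 -m crank '[[60,1,-1,0,0],[15,0,0,0,0],[15,0,0,0,0],[15,0,0,0,0],[15,0,0,0,0],[15,0,0,0,0]]' 25 && python3 -c "
from h import *
rel(-110,85,56)"
```

```text
t: 2.85
position: [0.5111, -0.0026, 0.0579]
eef_rot: [[0.997, 0.076, 0.002], [0.076, -0.997, 0.004], [0.002, -0.004, -1.0]]
ft_force: [-2.1, 6.9, 6.2]
opening: 0.0234
grasp_force: 27.3
t 2.85 in tool mm [-1.   1.1  1.9] viewer tcp [[-109.    86.1]] 57.9 tool-y angle rel viewer -0.13 open 0.02340005062311801 gf 27.30492264032364 F [-2.1  6.9  6.2]
```

```bash
python3 -m crank '[[15,1.2,0,-13.5,0],[15,3.4,0,-13.2,0],[15,5.6,0,-12.4,0],[15,7.6,0,-11.2,0],[15,9.4,0,-9.8,0],[15,10.9,0,-8.1,0],[15,12.1,0,-6.1,0],[15,13,0,-4,0],[15,13.5,0,-1.7,0],[15,13.6,0,0.6,0],[15,3,0,0.5,0],[15,0,0,0,0]]' && python3 -c "
from h import *
rel(-20,85,135)"
```

```text
t: 4.05
position: [0.6035, 0.0048, 0.1359]
eef_rot: [[0.997, 0.078, -0.001], [0.078, -0.997, 0.004], [-0.0, -0.004, -1.0]]
ft_force: [-0.6, 6.0, 1.0]
opening: 0.0236
grasp_force: 24.6
t 4.05 in tool mm [-3.7  1.3  0.9] viewer tcp [[-16.3  86.2]] 135.9 tool-y angle rel viewer -0.03 open 0.0235532445588976 gf 24.618216454982758 F [-0.6  6.   1. ]
```

```bash
python3 -m crank '[[15,3,0,0,0],[15,3,0,0.5,0],[15,0,0,0,0]]'; python3 -m crank '[[60,-4,0,0,0],[60,0,0,0,0],[60,0,0,0,0],[60,0,0,-25,0],[60,0,0,-35,0],[60,0,0,0,0]]' && python3 -c "
from h import *
rel(-121,-65,52)
im=eyes.get_image('scene');cv2.imwrite('pics/s2.png',cv2.resize(im[100:260,180:390],None,fx=3.6,fy=3.6,interpolation=2))"
```

```text
t: 4.35
position: [0.6084, 0.0052, 0.135]
eef_rot: [[0.997, 0.078, -0.003], [0.078, -0.997, 0.004], [-0.002, -0.004, -1.0]]
ft_force: [-3.0, 5.5, 2.4]
opening: 0.0231
grasp_force: 24.5
t: 4.95
position: [0.6095, 0.0019, 0.2012]
eef_rot: [[0.997, 0.078, 0.012], [0.078, -0.997, -0.002], [0.012, 0.003, -1.0]]
ft_force: [0.6, -1.1, 2.4]
opening: 0.0602
grasp_force: 0.0
t 4.95 in tool mm [-112.2  147.6  148.3] viewer tcp [[-10.5  82.9]] 201.2 tool-y angle rel viewer -0.02 open 0.06021584041817236 gf 0.0 F [ 0.6 -1.1  2.4]
```

View pics/s2.png

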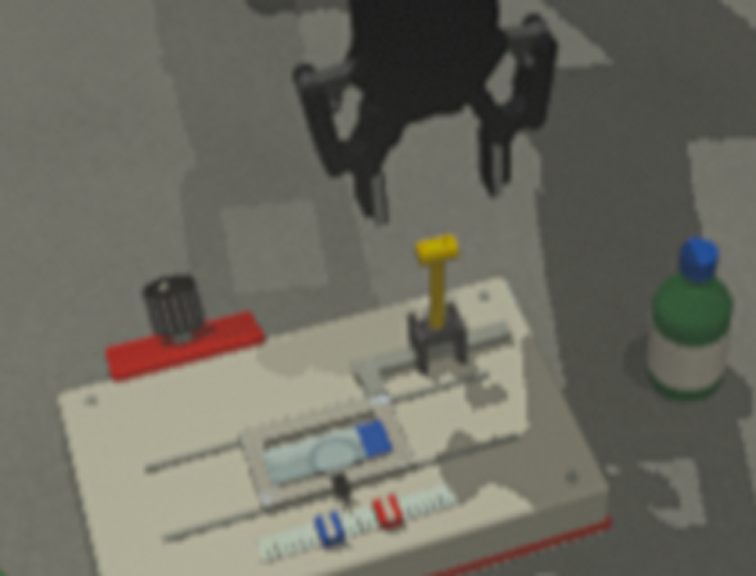

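The lever now stands upright, with its bar at about (437, 248) in the crop. I'll check its angle against the full-up position.

Run:
```python
from h import *
for n in("scene","top"):
    im=eyes.get_image(n).astype(float);b,g,r=im[...,0],im[...,1],im[...,2]
    Y=np.minimum(r,g)-b>40;print(n,cen(Y)[:2]);ys,xs=np.nonzero(Y)
    for a in(1.4,1.55,1.7):print(a,proj(n,w(-30-80*np.cos(a),85,75+80*np.sin(a)+3)).round(1), proj(n,w(-30-40*np.cos(a),85,75+40*np.sin(a))).round(1))
```

```text
scene [(np.int32(345), np.float64(148.72), np.float64(225.63), np.int32(137), np.int32(217), np.int32(24), np.int32(19)), (np.int32(138), np.float64(300.87), np.float64(173.8), np.int32(295), np.int32(165), np.int32(13), np.int32(26))]
1.4 [[297.2 161.4]] [[298.9 177.3]]
1.55 [[298.9 164.7]] [[299.8 178.9]]
1.7 [[300.6 168.7]] [[300.6 180.9]]
top [(np.int32(317), np.float64(476.56), np.float64(212.11), np.int32(467), np.int32(203), np.int32(20), np.int32(19)), (np.int32(83), np.float64(337.78), np.float64(202.65), np.int32(333), np.int32(198), np.int32(12), np.int32(13))]
1.4 [[339.3 210.2]] [[338.3 210. ]]
1.55 [[338.8 204.8]] [[338.  207.4]]
1.7 [[338.2 199.6]] [[337.8 204.8]]
```

The lever is at 1.7 rad, so the stage is free. Next I go above the knob, turned +26° so that I can turn the knob in strokes.

```bash
python3 -m crank '[[60,-28,37,0,0],[60,-28,37,0,0],[60,-28,37,0,0],[60,-28,37,0,0],[60,0,0,30,8.5],[60,0,0,30,8.5],[60,0,0,0,8.5],[60,0,0,0,0],[60,0,0,0,0]]' && python3 -c "
from h import *
rel(-122,-65,54)"
```

```text
t: 6.0
position: [0.5048, -0.1534, 0.1339]
eef_rot: [[0.935, -0.356, -0.001], [-0.356, -0.935, 0.0], [-0.001, 0.0, -1.0]]
ft_force: [0.6, -0.2, 0.8]
opening: 0.0598
grasp_force: 0.0
t 6.0 in tool mm [ 5.2 -1.  79.9] viewer tcp [[-127.1  -63.7]] 133.9 tool-y angle rel viewer -25.33 open 0.05980451527308495 gf 0.0 F [ 0.6 -0.2  0.8]
```

```bash
python3 -m crank '[[60,5,-1,30,0],[60,0,0,30,0],[60,0,0,14,0],[60,0,0,6,0],[60,0,0,0,0],[60,0,0,0,0]]' 40 && python3 -c "
from h import *
rel(-122,-65,54)" && python3 -m crank '[[25,0,0,0,0],[25,0,0,0,0],[25,0,0,0,0],[25,0,0,0,0],[25,0,0,0,0]]' 40 && python3 -c "
from h import *
rel(-122,-65,54)
im=eyes.get_image('scene');cv2.imwrite('pics/s3.png',cv2.resize(im[100:260,180:390],None,fx=3.6,fy=3.6,interpolation=2))"
```

```text
t: 6.6
position: [0.5114, -0.1548, 0.056]
eef_rot: [[0.934, -0.358, 0.002], [-0.358, -0.934, -0.001], [0.002, 0.0, -1.0]]
ft_force: [-0.2, -0.7, 0.4]
opening: 0.0603
grasp_force: 0.0
t 6.6 in tool mm [-1.5  0.   2. ] viewer tcp [[-120.6  -65.6]] 56.0 tool-y angle rel viewer -25.47 open 0.06031815513934071 gf 0.0 F [-0.2 -0.7  0.4]
t: 7.1
position: [0.5116, -0.1545, 0.0566]
eef_rot: [[0.934, -0.358, 0.003], [-0.358, -0.934, -0.0], [0.003, -0.001, -1.0]]
ft_force: [-0.7, 1.2, 6.5]
opening: 0.0351
grasp_force: 38.6
t 7.1 in tool mm [-1.6  0.4  2.6] viewer tcp [[-120.4  -65.4]] 56.6 tool-y angle rel viewer -25.48 open 0.035095642071417035 gf 38.64582359790802 F [-0.7  1.2  6.5]
```

View pics/s3.png

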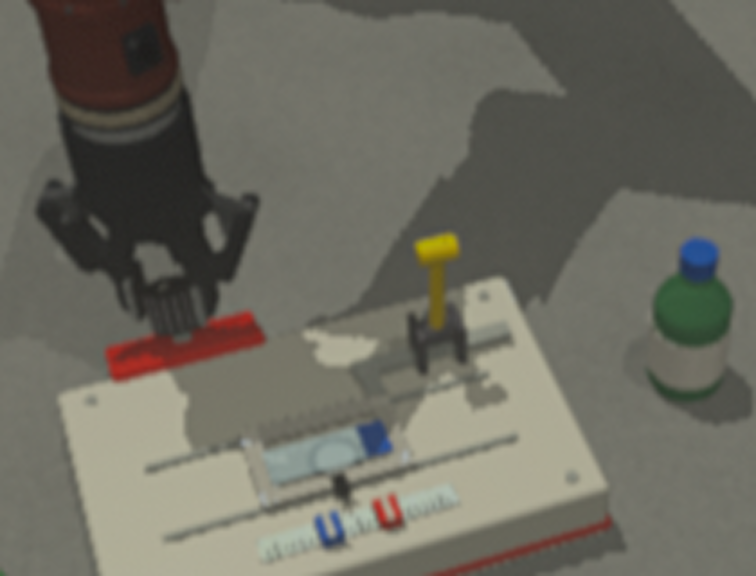

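The knob sits between the pads, at about (175, 305) in the crop, and the lever is still up. Now the first counter-clockwise stroke.

```bash
cat >> h.py <<'E'
def stage():
    for n in("scene","top"):
        im=eyes.get_image(n);f=im.astype(float);b,g,r=f[...,0],f[...,1],f[...,2];yy,xx=np.mgrid[:400,:640]
        q=ray(n,np.c_[xx.ravel(),yy.ravel()],.062);q=((q[:,:2]-O)@Rv*1000);X,Y=q[:,0].reshape(400,640),q[:,1].reshape(400,640)
        dark=np.clip(110-f.max(2),0,None)*((X>58)&(X<70)&(abs(Y)<40))
        red=np.clip(r-np.maximum(g,b)-25,0,None)*((X>68)&(X<92)&(abs(Y)<40))
        lab=np.clip(b-r-30,0,None)*((X>20)&(X<50)&(abs(Y)<70))
        for k,W in(("needle",dark),("red",red),("label",lab)):print(n,k,"y %.2f x %.1f"%((W*Y).sum()/W.sum(),(W*X).sum()/W.sum()),end="; ")
        print()
E
python3 -c "
from h import *
stage()"
python3 -m crank '[[25,0,0,0,-6.4],[25,0,0,0,-6.4],[25,0,0,0,-6.4],[25,0,0,0,-6.4],[25,0,0,0,-6.4],[25,0,0,0,-6.4],[25,0,0,0,-6.4],[25,0,0,0,-6.4],[25,0,0,0,0],[25,0,0,0,0]]'&& python3 -c "
from h import *
rel(-122,-65,54)
stage()"
```

```text
scene needle y -2.61 x 60.9; scene red y 17.34 x 82.5; scene label y 27.00 x 31.7; 
top needle y -2.98 x 60.0; top red y 18.10 x 79.3; top label y 25.95 x 29.6; 
t: 8.25
position: [0.5113, -0.1519, 0.0575]
eef_rot: [[0.866, 0.5, 0.002], [0.5, -0.866, 0.004], [0.004, -0.003, -1.0]]
ft_force: [-4.5, 12.1, 14.0]
opening: 0.0328
grasp_force: 89.6
t 8.25 in tool mm [-2.4  1.4  3.5] viewer tcp [[-120.5  -62.8]] 57.5 tool-y angle rel viewer 25.5 open 0.0328091988455992 gf 89.6475076675415 F [-4.5 12.1 14. ]
scene needle y 1.43 x 61.0; scene red y 17.33 x 82.5; scene label y 33.30 x 32.5; 
top needle y 3.79 x 60.2; top red y 18.09 x 79.3; top label y 32.58 x 29.6;
```

```bash
python3 -m crank '[[60,0,0,0,0],[60,0,0,0,0],[60,0,0,0,7.3],[60,0,0,0,7.3],[60,0,0,0,7.3],[60,0,0,0,7.3],[60,0,0,0,7.3],[60,0,0,0,7.3],[60,0,0,0,7.4],[60,0,0,0,0]]' 40 && python3 -c "
from h import *
rel(-122,-65,54)
stage()" && python3 -m crank '[[25,0,0,0,0],[25,0,0,0,0],[25,0,0,0,0],[25,0,0,0,-6.4],[25,0,0,0,-6.4],[25,0,0,0,-6.4],[25,0,0,0,-6.4],[25,0,0,0,-6.4],[25,0,0,0,-6.4],[25,0,0,0,-6.4],[25,0,0,0,-6.4],[25,0,0,0,0]]'&& python3 -c "
from h import *
rel(-122,-65,54)
stage()"
```

```text
t: 9.35
position: [0.5104, -0.1548, 0.0547]
eef_rot: [[0.934, -0.358, 0.0], [-0.358, -0.934, -0.001], [0.0, 0.0, -1.0]]
ft_force: [-0.0, -0.4, -0.5]
opening: 0.0603
grasp_force: 0.0
t 9.35 in tool mm [-0.6 -0.4  0.7] viewer tcp [[-121.6  -65.6]] 54.7 tool-y angle rel viewer -25.5 open 0.06026830815491367 gf 0.0 F [-0.  -0.4 -0.5]
scene needle y 1.70 x 61.0; scene red y 17.33 x 82.5; scene label y 33.31 x 32.2; 
top needle y 3.72 x 60.2; top red y 18.08 x 79.3; top label y 32.66 x 29.5; 
t: 10.65
position: [0.5107, -0.1526, 0.0561]
eef_rot: [[0.865, 0.502, 0.001], [0.502, -0.865, 0.003], [0.002, -0.002, -1.0]]
ft_force: [-4.7, 9.8, 11.1]
opening: 0.0326
grasp_force: 94.9
t 10.65 in tool mm [-1.4  1.1  2.1] viewer tcp [[-121.2  -63.4]] 56.1 tool-y angle rel viewer 25.61 open 0.03261316043782885 gf 94.89552140235901 F [-4.7  9.8 11.1]
scene needle y 7.13 x 60.9; scene red y 17.26 x 82.3; scene label y 39.54 x 31.6; 
top needle y 10.12 x 58.8; top red y 18.02 x 79.2; top label y 38.63 x 29.2;
```

```bash
python3 -m crank '[[60,0,0,0,0],[60,0,0,0,0],[60,0,0,0,7.3],[60,0,0,0,7.3],[60,0,0,0,7.3],[60,0,0,0,7.3],[60,0,0,0,7.3],[60,0,0,0,7.3],[60,0,0,0,7.4],[60,0,0,0,0]]' 40 && python3 -m crank '[[25,0,0,0,0],[25,0,0,0,0],[25,0,0,0,0],[25,0,0,0,-6.4],[25,0,0,0,-6.4],[25,0,0,0,-6.4],[25,0,0,0,-6.4],[25,0,0,0,-6.4],[25,0,0,0,-6.4],[25,0,0,0,-6.4],[25,0,0,0,-6.4],[25,0,0,0,0]]'&& python3 -m crank '[[60,0,0,0,0],[60,0,0,0,0],[60,0,0,0,7.3],[60,0,0,0,7.3],[60,0,0,0,7.3],[60,0,0,0,7.3],[60,0,0,0,7.3],[60,0,0,0,7.3],[60,0,0,0,7.4],[60,0,0,0,0]]' 40 && python3 -c "
from h import *
rel(-122,-65,54)
stage()
a=eyes.get_image('scene')[220:260,255:310];b=eyes.get_image('top')[150:190,335:390]
cv2.imwrite('pics/n1.png',cv2.resize(np.vstack([a,b]),None,fx=7.4,fy=7.4,interpolation=2))"
```

```text
t: 11.75
position: [0.5102, -0.1548, 0.0544]
eef_rot: [[0.934, -0.358, -0.0], [-0.358, -0.934, -0.001], [0.0, 0.001, -1.0]]
ft_force: [0.1, -0.9, 0.5]
opening: 0.06
grasp_force: 0.0
t: 12.95
position: [0.5106, -0.1526, 0.0559]
eef_rot: [[0.865, 0.502, 0.0], [0.502, -0.865, 0.003], [0.002, -0.002, -1.0]]
ft_force: [-4.6, 10.2, 11.4]
opening: 0.0326
grasp_force: 95.7
t: 13.95
position: [0.5103, -0.1548, 0.0545]
eef_rot: [[0.934, -0.358, -0.0], [-0.358, -0.934, -0.001], [0.0, 0.001, -1.0]]
ft_force: [0.1, 0.2, 1.0]
opening: 0.0605
grasp_force: 0.0
t 13.95 in tool mm [-0.5 -0.4  0.5] viewer tcp [[-121.8  -65.6]] 54.5 tool-y angle rel viewer -25.47 open 0.06047973837216543 gf 0.0 F [0.1 0.2 1. ]
scene needle y 12.02 x 60.9; scene red y 17.27 x 82.4; scene label y 45.58 x 30.5; 
top needle y 16.60 x 59.2; top red y 18.07 x 79.2; top label y 44.96 x 28.9;
```

View pics/n1.png

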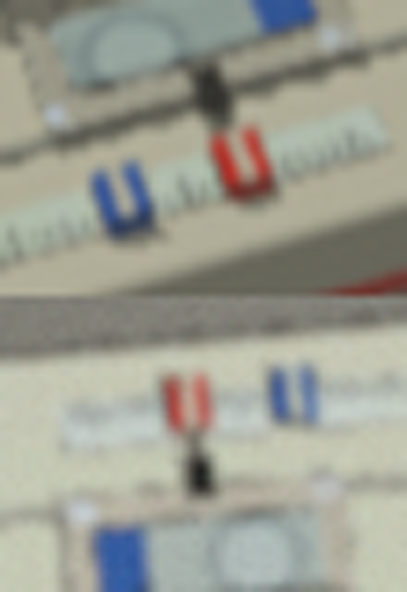

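The gap is now only a few mm. In the top view (lower half) the tip is at about (192, 445) and the white line at about (188, 410). I'll measure it by rectifying both views to the z = 62 mm plane.

```bash
cat >> h.py <<'E'
def fine(save=None):
    out=[]
    for n in("top","scene"):
        im=np.mean([eyes.get_image(n).astype(float) for _ in range(6)],0).astype(np.float32)
        src=np.float32([(50,-20),(50,40),(95,40),(95,-20)])   # viewer x,y
        px=np.float32([proj(n,w(a,b,62))[0] for a,b in src])
        dst=np.float32([((40-b)*8,(95-a)*8) for a,b in src])
        z=cv2.warpPerspective(im,cv2.getPerspectiveTransform(px,dst),(480,360),flags=cv2.INTER_CUBIC);out.append(z)
        Y=40-np.arange(480)/8
        red=np.clip(z[...,2]-z[...,:2].max(2)-15,0,None);V=z.max(2)
        for x in range(54,90,3):
            r0=int((95-x)*8);s=slice(r0-12,r0+12)
            R=red[s].mean(0);D=np.clip(np.median(V[s].mean(0))-25-V[s].mean(0),0,None)*(abs(Y-17)<10)
            print(n,x,"red y %.2f (%.0f)"%((R*Y).sum()/(R.sum()+1e-6),R.sum()/8),"dark y %.2f (%.0f)"%((D*Y).sum()/(D.sum()+1e-6),D.sum()/8))
    if save:cv2.imwrite(save,np.clip(np.hstack(out)[:,:],0,255)[:, ::1][:360,:960] if 0 else cv2.resize(np.clip(np.hstack(out),0,255),(800,300)))
E
python3 -c "
from h import *
fine('pics/f1.png')"
```

```text
top 54 red y 0.00 (0) dark y 16.76 (907)
top 57 red y 0.00 (0) dark y 16.81 (1003)
top 60 red y 0.00 (0) dark y 16.98 (692)
top 63 red y 0.00 (0) dark y 17.32 (324)
top 66 red y 0.00 (0) dark y 17.47 (207)
top 69 red y 19.05 (61) dark y 17.27 (128)
top 72 red y 18.25 (410) dark y 0.00 (0)
top 75 red y 18.09 (658) dark y 25.16 (21)
top 78 red y 17.90 (691) dark y 25.41 (24)
top 81 red y 17.82 (680) dark y 25.34 (30)
top 84 red y 17.86 (624) dark y 24.94 (62)
top 87 red y 17.73 (331) dark y 24.53 (42)
scene 54 red y 0.00 (0) dark y 16.79 (437)
scene 57 red y 0.00 (0) dark y 16.56 (179)
scene 60 red y 0.00 (0) dark y 16.48 (184)
scene 63 red y 0.00 (0) dark y 16.46 (416)
scene 66 red y 0.00 (0) dark y 16.34 (474)
scene 69 red y 14.39 (3) dark y 15.96 (293)
scene 72 red y 17.34 (243) dark y 15.07 (10)
scene 75 red y 17.61 (711) dark y 0.00 (0)
scene 78 red y 17.38 (850) dark y 10.12 (0)
scene 81 red y 17.43 (835) dark y 10.39 (18)
scene 84 red y 17.37 (853) dark y 10.32 (34)
scene 87 red y 17.29 (846) dark y 9.92 (13)[ WARN:0@4.643] global loadsave.cpp:1063 imwrite_ Unsupported depth image for selected encoder is fallbacked to CV_8U.
```

View pics/f1.png

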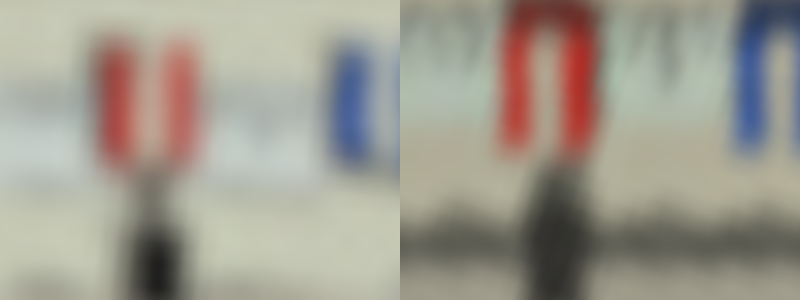

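Run:
```python
from h import *
for n in("top","scene"):
  for tag,c in((0,-4),(1,17)):
    ims=[cv2.imread(f"pics/{n}0.png").astype(np.float32)] if tag==0 else [eyes.get_image(n).astype(np.float32) for _ in range(6)]
    im=np.mean(ims,0)
    src=np.float32([(50,-20),(50,40),(95,40),(95,-20)])
    px=np.float32([proj(n,w(a,b,62))[0] for a,b in src]);dst=np.float32([((40-b)*8,(95-a)*8) for a,b in src])
    z=cv2.warpPerspective(im,cv2.getPerspectiveTransform(px,dst),(480,360),flags=cv2.INTER_CUBIC);Y=40-np.arange(480)/8
    for x in(56,60,64,66,68,70):
        s=slice(int((95-x)*8)-8,int((95-x)*8)+8);P=z[s].max(2).mean(0);m=abs(Y-c)<8
        Q=np.where(m,P,999);i=Q.argmin();k=slice(i-10,i+11);a=np.polyfit(Y[k],P[k],2);print(n,tag,x,"dark min y %.2f"%(-a[1]/2/a[0]),"V %.0f"%Q[i])
    s=slice(int((95-83)*8),int((95-75)*8));P=(z[s][...,:2].mean(2)).mean(0)
    m=abs(Y-17.7)<2.5;i=np.where(m,P,-1).argmax();k=slice(i-10,i+11);a=np.polyfit(Y[k],P[k],2)
    print(n,tag,"white line y %.2f"%(-a[1]/2/a[0]))
```

```text
top 0 56 dark min y -3.22 V 33
top 0 60 dark min y -2.95 V 70
top 0 64 dark min y -2.77 V 104
top 0 66 dark min y -2.85 V 118
top 0 68 dark min y -2.89 V 142
top 0 70 dark min y -12.69 V 130
top 0 white line y 17.42
top 1 56 dark min y 16.46 V 33
top 1 60 dark min y 16.77 V 78
top 1 64 dark min y 17.23 V 118
top 1 66 dark min y 17.28 V 120
top 1 68 dark min y 17.30 V 126
top 1 70 dark min y 17.11 V 146
top 1 white line y 17.41
scene 0 56 dark min y -2.32 V 51
scene 0 60 dark min y -2.52 V 50
scene 0 64 dark min y -2.64 V 60
scene 0 66 dark min y -2.62 V 69
scene 0 68 dark min y -2.67 V 80
scene 0 70 dark min y -2.72 V 92
scene 0 white line y 18.13
scene 1 56 dark min y 17.24 V 50
scene 1 60 dark min y 16.60 V 49
scene 1 64 dark min y 16.87 V 62
scene 1 66 dark min y 16.84 V 74
scene 1 68 dark min y 16.52 V 89
scene 1 70 dark min y 15.74 V 116
scene 1 white line y 18.10
```

The pointer is about 0.8 mm short of the line, taking both views together. I'll grip near square, make a small stroke and measure again.

```bash
python3 -m crank '[[60,0,0,0,-7],[60,0,0,0,-7],[60,0,0,0,-7],[60,0,0,0,0],[25,0,0,0,0],[25,0,0,0,0],[25,0,0,0,0],[25,0,0,0,-3.5],[25,0,0,0,-3.5],[25,0,0,0,0],[60,0,0,0,0],[60,0,0,0,0]]' 40
cat > m.py <<'E'
from h import *
for n in("top","scene"):
    im=np.mean([eyes.get_image(n).astype(np.float32) for _ in range(6)],0)
    src=np.float32([(50,-20),(50,40),(95,40),(95,-20)])
    px=np.float32([proj(n,w(a,b,62))[0] for a,b in src]);dst=np.float32([((40-b)*8,(95-a)*8) for a,b in src])
    z=cv2.warpPerspective(im,cv2.getPerspectiveTransform(px,dst),(480,360),flags=cv2.INTER_CUBIC);Y=40-np.arange(480)/8
    for x in(56,60,64,66,68,70):
        s=slice(int((95-x)*8)-8,int((95-x)*8)+8);P=z[s].max(2).mean(0);m=abs(Y-17)<8
        Q=np.where(m,P,999);i=Q.argmin();k=slice(i-10,i+11);a=np.polyfit(Y[k],P[k],2);print(n,x,"dark min y %.2f"%(-a[1]/2/a[0]))
stage()
E
python3 m.py; python3 -c "
from h import *
rel(-122,-65,54)"
```

```text
t: 16.55
position: [0.5102, -0.1546, 0.0546]
eef_rot: [[0.993, 0.122, 0.0], [0.122, -0.993, -0.001], [-0.0, 0.001, -1.0]]
ft_force: [0.2, -0.7, -0.4]
opening: 0.0594
grasp_force: 0.0
top 56 dark min y 17.54
top 60 dark min y 17.69
top 64 dark min y 17.84
top 66 dark min y 17.89
top 68 dark min y 17.98
top 70 dark min y 18.62
scene 56 dark min y 17.95
scene 60 dark min y 18.56
scene 64 dark min y 18.04
scene 66 dark min y 17.93
scene 68 dark min y 17.79
scene 70 dark min y 17.39
scene needle y 13.03 x 60.7; scene red y 17.33 x 82.4; scene label y 46.51 x 30.5; 
top needle y 17.54 x 59.3; top red y 18.15 x 79.2; top label y 45.80 x 28.8; 
t 17.25 in tool mm [-0.3 -0.1  0.7] viewer tcp [[-121.7  -65.1]] 54.7 tool-y angle rel viewer 2.5 open 0.060197278417344895 gf 0.0 F [-0.3 -0.1 -0.8]
```

The tip now reads within about 0.5 mm of the line in both views. I release the knob, rise and go over to the lever.

```bash
python3 -m crank '[[60,0,0,-20,0],[60,0,0,-40,2.5],[60,0,0,-45,0],[60,0,0,-45,0],[60,0,0,-10,0],[60,25,-37,0,0],[60,25,-37,0,0],[60,26,-38,0,0],[60,26,-38,0,0],[60,0,0,0,0],[60,0,0,0,0]]' 25 && python3 -c "
from h import *
rel(-20,85,135)"
```

```text
t: 18.35
position: [0.5998, 0.0041, 0.2136]
eef_rot: [[0.997, 0.081, -0.002], [0.081, -0.997, -0.0], [-0.002, 0.0, -1.0]]
ft_force: [-0.2, -0.7, 0.4]
opening: 0.0598
grasp_force: 0.0
t 18.35 in tool mm [ 0.2  0.8 78.6] viewer tcp [[-20.   85.9]] 213.6 tool-y angle rel viewer 0.14 open 0.05979596926121423 gf 0.0 F [-0.2 -0.7  0.4]
```

```bash
python3 -m crank '[[60,0,1,30,0],[60,0,0,30,0],[60,0,0,18,0],[60,0,0,0,0],[60,0,0,0,0],[15,0,0,0,0],[15,0,0,0,0],[15,0,0,0,0],[15,0,0,0,0],[15,0,0,0,0]]' 25 && python3 -c "
from h import *
rel(-20,85,135)"
```

```text
t: 19.35
position: [0.6014, 0.0047, 0.1391]
eef_rot: [[0.997, 0.078, 0.003], [0.078, -0.997, 0.004], [0.003, -0.004, -1.0]]
ft_force: [-0.8, 5.1, 3.4]
opening: 0.0235
grasp_force: 27.2
t 19.35 in tool mm [-1.6  1.3  4.1] viewer tcp [[-18.4  86.3]] 139.1 tool-y angle rel viewer -0.02 open 0.02351138279272941 gf 27.15771049261093 F [-0.8  5.1  3.4]
```

```bash
python3 -m crank '[[15,-13.6,0,-0.6,0],[15,-13.5,0,1.7,0],[15,-13,0,4,0],[15,-12.1,0,6.1,0],[15,-10.9,0,8.1,0],[15,-9.4,0,9.8,0],[15,-7.6,0,11.2,0],[15,-5.6,0,12.4,0],[15,-3.4,0,13.2,0],[15,-1.2,0,13.5,0],[15,0,0,3,0],[15,0,0,0,0]]' && python3 -c "
from h import *
rel(-110,85,56)"
```

```text
t: 20.55
position: [0.5095, -0.0027, 0.0546]
eef_rot: [[0.997, 0.078, -0.002], [0.078, -0.997, 0.004], [-0.001, -0.004, -1.0]]
ft_force: [-2.6, 6.6, 1.2]
opening: 0.0236
grasp_force: 32.9
t 20.55 in tool mm [ 0.5  1.1 -1.5] viewer tcp [[-110.5   86.1]] 54.6 tool-y angle rel viewer -0.05 open 0.02356430586318973 gf 32.87918597459793 F [-2.6  6.6  1.2]
```

```bash
python3 -m crank '[[15,0,0,3,0],[15,0,0,3,0],[15,0,0,2,0],[15,0,0,0,0]]'; python3 -m crank '[[60,0,0,-3,0],[60,0,0,0,0],[60,0,0,0,0],[60,0,0,-30,0],[60,0,0,-40,0],[60,-40,0,-20,0],[60,-40,0,0,0],[60,-40,0,0,0],[60,0,0,0,0]]'; python3 m.py
python3 - <<'E'
from h import *
n="scene";im=eyes.get_image(n);f=im.astype(float);Y=np.minimum(f[...,2],f[...,1])-f[...,0]>40;print(cen(Y)[:2])
for a in(0,.1,.2):print(a,proj(n,w(-30-80*np.cos(a),85,75+80*np.sin(a)+3)).round(1))
T=eyes.get_image("top")
c=lambda i:cv2.resize(i,(390,300),interpolation=2)
cv2.imwrite("pics/e1.png",np.vstack([np.hstack([c(im[222:252,262:301]),c(T[150:180,345:384])]),np.hstack([c(im[130:270,160:342]),c(T[140:260,290:446])])]))
E
```

```text
t: 20.95
position: [0.51, -0.0027, 0.0518]
eef_rot: [[0.997, 0.078, -0.004], [0.078, -0.997, 0.004], [-0.004, -0.004, -1.0]]
ft_force: [-16.2, 7.6, 32.9]
opening: 0.0236
grasp_force: 37.0
t: 21.85
position: [0.3841, -0.0136, 0.1364]
eef_rot: [[0.997, 0.078, -0.008], [0.078, -0.997, 0.001], [-0.007, -0.002, -1.0]]
ft_force: [-0.3, 0.3, -1.1]
opening: 0.0599
grasp_force: 0.0
top 56 dark min y 17.51
top 60 dark min y 17.81
top 64 dark min y 17.82
top 66 dark min y 17.95
top 68 dark min y 18.05
top 70 dark min y 18.60
scene 56 dark min y 18.18
scene 60 dark min y 18.60
scene 64 dark min y 18.02
scene 66 dark min y 17.90
scene 68 dark min y 17.79
scene 70 dark min y 17.35
scene needle y 12.30 x 60.8; scene red y 17.33 x 82.4; scene label y 46.42 x 30.4; 
top needle y 17.41 x 59.3; top red y 18.08 x 79.2; top label y 45.78 x 28.7; 
[(np.int32(339), np.float64(148.78), np.float64(225.55), np.int32(137), np.int32(217), np.int32(24), np.int32(19)), (np.int32(146), np.float64(293.23), np.float64(174.34), np.int32(285), np.int32(164), np.int32(16), np.int32(25))]
0 [[289.9 167. ]]
0.1 [[289.8 164.7]]
0.2 [[289.8 162.6]]
```

View pics/e1.png

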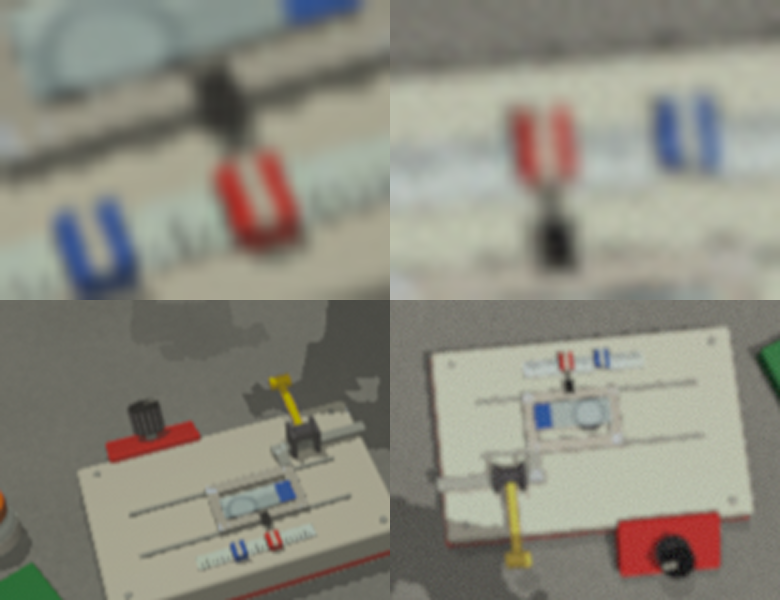

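The final picture shows the lever level again, pressed onto its stop. In both views the tip meets the white line of the red rider, at about (245, 150) in the scene crop and (550, 190) in the top crop. The gripper is clear of everything.

```bash
python3 -c "
from cell import bot
print(bot.job_done())"
```

```text
the job is handed in; nothing more can be done
None
```

I handed the job in at about 23 s: the lever was flipped fully up, the knob brought the pointer onto the red rider's white line (within about 0.5 mm as measured in both camera views), and the lever was flipped fully down again. The hand-in gave no verdict.

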